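# Put the blue check weight back in its rack

### The job

The balance check is done: take the blue-banded check weight from the bench and set it down gently, standing upright, in its own compartment of the wooden rack, the one with the blue label. Don't let it drop, and leave the yellow and red weights where they are.

Things in the scene. Friction and masses are not known exactly. Their poses are not given: they have to be found in the camera images.
- blue_weight_mid (a point): blue-banded check weight, loose, about 500 g: upright steel cylinder 40 mm in diameter, 48 mm high, with a blue band; on a short neck a round knob 26 mm across, 18 mm high, with a blue dot on top; 72 mm high in all. On the black bench, on the +y side of the rack. The point is its centre, half-way up the axis (36 mm above its underside, 27 mm below the knob's middle); z up.
- blue_floor (a point): blue-labelled compartment, one of three (order varies) in a low wooden rack, 24 mm high, fixed to the bench: empty recess 64 mm (x) by 62 mm (y), walls 13 mm high above its floor. The point is the floor's centre, 9 mm above the bench; z up, y along the row (neighbours 100 mm off), x away from the robot to the flat label (26 x 72 mm) on the rim, centred 53 mm off. Rack spans x -53 to +81 mm.
- yellow_weight_mid (a point): yellow-banded check weight, loose, about 500 g: upright steel cylinder 40 mm in diameter, 48 mm high, with a yellow band; on a short neck a round knob 26 mm across, 18 mm high, with a yellow dot on top; 72 mm high in all. On the bench, on the +y side of the rack. The point is its centre, half-way up the axis (36 mm above its underside, 27 mm below the knob's middle); z up.
- red_weight_mid (a point): red-banded check weight, loose, about 500 g: upright steel cylinder 40 mm in diameter, 48 mm high, with a red band; on a short neck a round knob 26 mm across, 18 mm high, with a red dot on top; 72 mm high in all. Stands in its red-labelled compartment. The point is its centre, half-way up the axis (36 mm above its underside, 27 mm below the knob's middle); z up.
There are look-alikes about, which are no part of the job. What is shaped like the part that bears blue_weight_mid but green, pink or turquoise is not meant.

How it is judged:
At the end, for the whole second after the job is handed in: The blue-banded weight stands on the floor of the blue-labelled compartment, within 15 mm of its centre in x and y, its centre 30 to 42 mm above that floor, within 10 degrees of upright, released and at rest; the yellow and red weights are within 30 mm of where they were (x of blue_weight_mid in the frame of blue_floor between -0.015 and 0.015 m and y of blue_weight_mid in the frame of blue_floor between -0.015 and 0.015 m and z of blue_weight_mid in the frame of blue_floor between 0.03 and 0.042 m and angle between blue_weight_mid's own z axis and vertical below 0.1745 rad and linear speed of blue_weight below 0.02 m/s and distance of each of yellow_weight_mid, red_weight_mid from where it was at the start of the episode below 0.03 m); the robot touches nothing.
It fails at once if the blue weight was let go in the air (its underside more than 14 mm above the floor of the compartment while over it, touching nothing) (horizontal distance between blue_weight_mid and blue_floor below 0.045 m and z of blue_weight_mid in the frame of blue_floor above 0.05 m and contact force between blue_weight and anything else below 0.05 N).
It fails at once if the yellow weight was moved by more than 30 mm or tipped over (distance of yellow_weight_mid from where it was at the start of the episode above 0.03 m or angle between yellow_weight_mid's own z axis and vertical above 0.5 rad).
It fails at once if the red weight was moved by more than 30 mm or tipped over (distance of red_weight_mid from where it was at the start of the episode above 0.03 m or angle between red_weight_mid's own z axis and vertical above 0.5 rad).
It also fails if it takes over 38 s, if anything falls off the work surface, if the arm or the gripper's body presses on something with over 40 N, if the wrist force passes 120 N, or if a joint passes its speed limit or range.

### The arm

A 7-joint arm with a two-finger parallel gripper is mounted at the origin on the work surface. World frame = base frame: x ahead of the robot, y to its left, z up, the work surface at z = 0. Lengths are in m, angles in rad, forces in N, time in s.
With the tool pointing down it reaches from about 0.425 to 0.925 m from the base axis. Payload 6.8 kg.
Tool frame: the origin (TCP) lies at the very end of the fingers, on their centre line; the grasp point (between the pads) lies 19 mm behind it; z points along the fingers, y is the line along which they close (so a half turn about z gives the same grasp; the last joint's range is limited). The gripper opens to 85 mm and grips with 20 to 120 N. Pads are 22 mm wide; open, the fingers measure 114 mm over their backs; the gripper's body (76 mm by 85 mm) begins 54 mm behind the grasp point. The pads swing forward as they close: fully open they stand 13 mm farther back than shut.
Start: joints at [-1.42, 0.477, 0.022, 1.555, -0.011, 1.109, -0.083], TCP at [0.173, 0.653, 0.231] pointing down, gripper open.
Joint ranges: [-2.96, 2.96], [-0.34, 2.1], [-1.41, 1.46], [0.24, 2.44], [-1.37, 4.51], [0.17, 1.92], [-2.96, 2.96]. Speed limits (rad/s): [2.39, 2.39, 3.14, 3.14, 3.14, 3.14, 3.14].

### API

Orientations are given as a unit quaternion [w, x, y, z].
In Python, from station import get_obs, read_camera, hand_in gives the robot as it stands.
- The arm moves only by the tool arm_command, never from a script. Its argument "commands" is one flat list of numbers, 7 for each row, row after row: the shift along the tool's x, y, z in m, then the turn, a rotation vector about the tool's x, y, z in degrees, then the opening, from 0 (shut) to 1 (fully open). In form: [tx, ty, tz, rx, ry, rz, fingers, tx, ty, tz, rx, ry, rz, fingers, ...]. A call has 1 to 8 rows; each row is the pose to reach, as a shift and turn from the pose commanded when the call began, along the tool's axes at that moment; what a row does not reach only later rows make up. A row lasts 1/10 s, in which the tool goes at most 50 mm and 8.59 degrees, less where a joint would pass 70% of its speed; a pose out of reach is approached as far as the arm can. A call with a gripper value outside its range is refused whole. The fingers move at their own pace and stop on an object; "force" is the grip in N (left out, the last holds). Time passes only in rows, so rows that repeat a pose let the fingers close. It gives the time, the measured TCP pose, the force, the opening and the grip force at its end, in the units of the state.
- get_obs(): the state, without advancing time (a new reading comes with each control period).
- read_camera(name): name is "scene" or "top"; returns a dict with "img" (420x560x3 uint8, red, green, blue), "camera_matrix" (3x3 intrinsics, pixels), "pose" (4x4, takes a point from camera to world coordinates). Camera axes: x right, y down, z forward; pixel columns grow to the right and rows downward; lengths in m; the calibration is good to about 2 mm. A picture is of the moment at which its call begins. There is no depth.
- hand_in(): hands the job in; it is judged then, once.
The state is a dict: "t": time; "q": joint angles; "joint_vel": joint speeds; "joint_torque": joint torques, N m; "eef_pos": TCP position; "tool_rot": TCP orientation; "contact_force": force on the tool from outside, world axes, zero at the start; "torque": the same for the moment, N m; "gripper_width": opening from 0.0 (shut) to 1.0 (fully open); "grasp_force": force on a finger pad.
Only numpy, scipy, OpenCV 4.12 (cv2) and the standard library are available. Lean on these libraries where they do the work, as an engineer would, in place of code of your own. Each camera call takes 0.05 s, during which the arm holds its last target. There are 200 camera calls.

## Working session

There is one attempt and no reset: what is moved stays moved. The work goes in short steps, Python scripts to look and compute and a tool call to move; the robot and the scene stay as the last step left them, time stands still between calls to the robot, and variables do not carry over. Pictures are saved under pics/ and viewed, at most 10 in all, crops included, and the job is handed in when it is done.

Besides the shell and the picture viewer there is one more tool, called after "Call:" as name(argument=value, ...), one argument or row to a line, values as JSON. arm_command: Moves the arm, as the interface text tells. Its arguments: {"type":"object","properties":{"commands":{"type":"array","items":{"type":"number"}},"force":{"type":"number"}},"required":["commands"]}

```bash
mkdir -p pics; python3 - <<'E'
from station import *
import cv2
for n in("scene","top"):
    c=read_camera(n); cv2.imwrite(f"pics/{n}0.png",c["img"][:,:,::-1]); print(n,c["camera_matrix"].round(1).tolist(),c["pose"].round(3).tolist())
o=get_obs(); print(o)
E
```

```text
scene [[451.1, 0.0, 280.8], [0.0, 451.1, 211.0], [0.0, 0.0, 1.0]] [[0.752, 0.467, -0.465, 1.034], [0.659, -0.52, 0.543, -0.537], [0.012, -0.715, -0.699, 0.839], [0.0, 0.0, 0.0, 1.0]]
top [[440.9, 0.0, 283.1], [0.0, 440.9, 209.4], [0.0, 0.0, 1.0]] [[-0.013, -0.994, 0.11, 0.441], [-0.999, 0.017, 0.044, 0.025], [-0.045, -0.109, -0.993, 0.908], [0.0, 0.0, 0.0, 1.0]]
{'t': 0.1, 'q': array([-1.42008233,  0.47770805,  0.02239033,  1.55635625, -0.01149912,
        1.10927093, -0.08313273]), 'joint_vel': array([ 0.0001249 , -0.00332598, -0.00025294, -0.00397106, -0.0012223 ,
       -0.00131354, -0.00058531]), 'joint_torque': array([ 4.79190086e-03, -5.97755420e+01,  1.61399625e+00, -2.81953919e+01,
        1.28504782e-02,  4.94391716e-03,  2.40213711e-05]), 'eef_pos': array([0.17266016, 0.65199998, 0.2304286 ]), 'tool_rot': array([-3.46141359e-05,  1.29073199e-01,  9.91634740e-01, -8.06148418e-04]), 'contact_force': array([0.41762142, 0.02565591, 0.92851053]), 'torque': array([0.0035553 , 0.01158137, 0.02825664]), 'grasp_force': 0.0, 'gripper_width': 1.000205462580713}
```

View pics/top0.png

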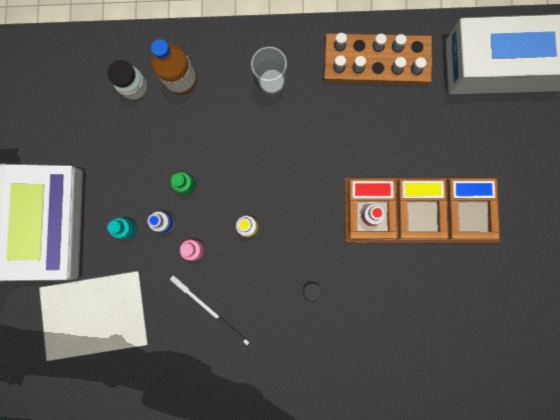

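View pics/scene0.png

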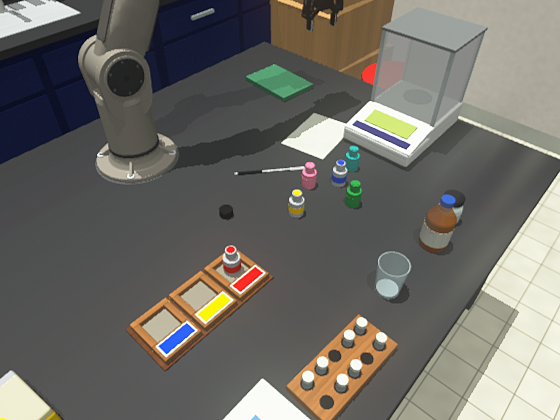

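The top view shows the blue dot at (154,221), with turquoise at (120,228), pink at (191,250) and green at (181,183) around it. The blue label is at (474,189) with its recess at (473,216), red stands at (375,214) and yellow at (245,226). I'll triangulate these next.

```bash
cat >h.py <<'E'
from station import *
import cv2,numpy as np
def ray(c,u,v):
    P=c["pose"];d=P[:3,:3]@np.linalg.inv(c["camera_matrix"])@[u,v,1];return P[:3,3],d
def onz(c,u,v,z):
    o,d=ray(c,u,v);return o+d*(z-o[2])/d[2]
def tri(r1,r2):
    (a,d),(b,e)=r1,r2;s=np.linalg.lstsq(np.c_[d,-e],b-a,rcond=None)[0]
    p,q=a+s[0]*d,b+s[1]*e;return (p+q)/2,np.linalg.norm(p-q)
H=dict(blue=(108,130),yellow=(26,33),red=(0,5),green=(50,70),turq=(85,97),pink=(160,176))
def blobs(c,col,mina=8):
    h=cv2.cvtColor(c["img"],cv2.COLOR_RGB2HSV);lo,hi=H[col]
    m=cv2.inRange(h,(lo,80 if col!="pink" else 70,80),(hi,255,255))
    n,_,s,ce=cv2.connectedComponentsWithStats(m)
    return [(s[i,4],*ce[i].round(1),*s[i,:4]) for i in range(1,n) if s[i,4]>=mina]
E
python3 - <<'E'
from h import *
for n in("scene","top"):
    c=read_camera(n)
    for k in H:
        print(n,k)
        for b in blobs(c,k):
            if b[0]<3000: print("   ",[float(x) for x in b], onz(c,b[1],b[2],.072).round(3),onz(c,b[1],b[2],.024)[:2].round(3))
E
```

```text
scene blue
    [339.0, 381.5, 134.5, 353.0, 121.0, 57.0, 28.0] [0.532 0.501 0.072] [0.501 0.566]
    [29.0, 340.4, 161.9, 337.0, 160.0, 7.0, 5.0] [0.519 0.313 0.072] [0.486 0.367]
    [88.0, 338.2, 179.0, 331.0, 172.0, 16.0, 12.0] [0.557 0.25  0.072] [0.527 0.3  ]
    [174.0, 447.6, 200.5, 440.0, 194.0, 16.0, 14.0] [0.81  0.367 0.072] [0.796 0.424]
    [425.0, 175.9, 338.2, 159.0, 323.0, 36.0, 31.0] [ 0.603 -0.33   0.072] [ 0.576 -0.317]
scene yellow
    [35.0, 296.4, 191.9, 293.0, 190.0, 8.0, 5.0] [0.508 0.138 0.072] [0.475 0.18 ]
    [352.0, 213.5, 306.9, 198.0, 294.0, 32.0, 27.0] [ 0.604 -0.236  0.072] [ 0.577 -0.217]
    [43.0, 46.5, 414.6, 40.0, 409.0, 13.0, 11.0] [ 0.553 -0.562  0.072] [ 0.523 -0.564]
    [16.0, 3.0, 418.4, 0.0, 417.0, 8.0, 3.0] [ 0.506 -0.612  0.072] [ 0.473 -0.617]
scene red
    [227.0, 369.1, 73.8, 361.0, 63.0, 16.0, 22.0] [0.298 0.792 0.072] [0.252 0.875]
    [47.0, 230.1, 249.1, 226.0, 246.0, 9.0, 7.0] [ 0.52  -0.108  0.072] [ 0.488 -0.081]
    [116.0, 232.0, 268.0, 222.0, 259.0, 19.0, 15.0] [ 0.561 -0.143  0.072] [ 0.532 -0.118]
    [298.0, 247.2, 278.9, 
[... 1796 characters left out ...]
 220.0, 10.0, 10.0] [0.506 0.137 0.072] [0.51  0.144]
    [9.0, 256.8, 226.3, 256.0, 224.0, 3.0, 6.0] [0.502 0.112 0.072] [0.506 0.117]
top red
    [467.0, 372.5, 189.0, 355.0, 183.0, 36.0, 13.0] [ 0.57  -0.109  0.072] [ 0.577 -0.117]
    [82.0, 376.7, 212.5, 372.0, 208.0, 10.0, 10.0] [ 0.525 -0.115  0.072] [ 0.53  -0.123]
    [37.0, 365.9, 219.8, 362.0, 210.0, 14.0, 16.0] [ 0.511 -0.094  0.072] [ 0.515 -0.101]
top green
    [374.0, 181.2, 182.1, 170.0, 172.0, 23.0, 22.0] [0.591 0.259 0.072] [0.599 0.273]
top turq
    [445.0, 120.1, 228.1, 107.0, 218.0, 28.0, 21.0] [0.503 0.377 0.072] [0.507 0.398]
top pink
    [440.0, 191.6, 249.8, 179.0, 239.0, 26.0, 22.0] [0.459 0.237 0.072] [0.461 0.25 ]
```

Call:
arm_command(
  commands=[-0.105,-0.212,0,0,0,0,0.6,-0.105,-0.212,0,0,0,0,0.6,-0.105,-0.212,0,0,0,0,0.6,-0.105,-0.212,0,0,0,0,0.6,-0.105,-0.212,0,0,0,0,0.6,-0.105,-0.212,0,0,0,0,0.6,-0.421,-0.24,0.06,0,0,0,0.6,-0.421,-0.24,0.06,0,0,0,0.6],
  force=50,
)

```text
t: 1.0
eef_pos: [0.3126, 0.3886, 0.2132]
tool_rot: [0.0, 0.127, 0.992, 0.001]
contact_force: [0.7, 0.4, 0.5]
gripper_width: 0.598
grasp_force: 0.0
```

Call:
arm_command(
  commands=[-0.218,-0.021,0.053,0,0,0,0.6,-0.218,-0.021,0.053,0,0,0,0.6,-0.218,-0.021,0.053,0,0,0,0.6,-0.218,-0.021,0.053,0,0,0,0.6,-0.218,-0.021,0.053,0,0,0,0.6,-0.218,-0.021,0.053,0,0,0,0.6,-0.218,-0.021,0.053,0,0,0,0.6],
)

```text
t: 1.7
eef_pos: [0.5176, 0.3117, 0.1592]
tool_rot: [-0.0, 0.129, 0.992, -0.0]
contact_force: [-0.5, 0.2, 0.6]
gripper_width: 0.605
grasp_force: 0.0
```

```bash
python3 - <<'E'
from h import *
c=read_camera("scene");cv2.imwrite("pics/s1.png",cv2.resize(c["img"][60:260,230:450,::-1],None,fx=3,fy=3)[:600])
o=get_obs();print(o["eef_pos"],o["tool_rot"],o["t"])
P=np.linalg.inv(c["pose"]);p=P@np.r_[o["eef_pos"],1];k=c["camera_matrix"]@p[:3];print("tcp px",k[:2]/k[2])
for b in blobs(c,"blue"): print([float(x) for x in b])
E
```

```text
[0.51681657 0.31247992 0.15946664] [-4.91293142e-04  1.28315548e-01  9.91733262e-01  1.25761154e-04] 1.75
tcp px [343.1765259  135.24245055]
[316.0, 383.4, 135.3, 358.0, 122.0, 52.0, 27.0]
[26.0, 340.5, 162.0, 338.0, 160.0, 6.0, 5.0]
[86.0, 338.5, 179.1, 332.0, 173.0, 15.0, 11.0]
[174.0, 447.6, 200.5, 440.0, 194.0, 16.0, 14.0]
[425.0, 175.9, 338.2, 159.0, 323.0, 36.0, 31.0]
```

View pics/s1.png

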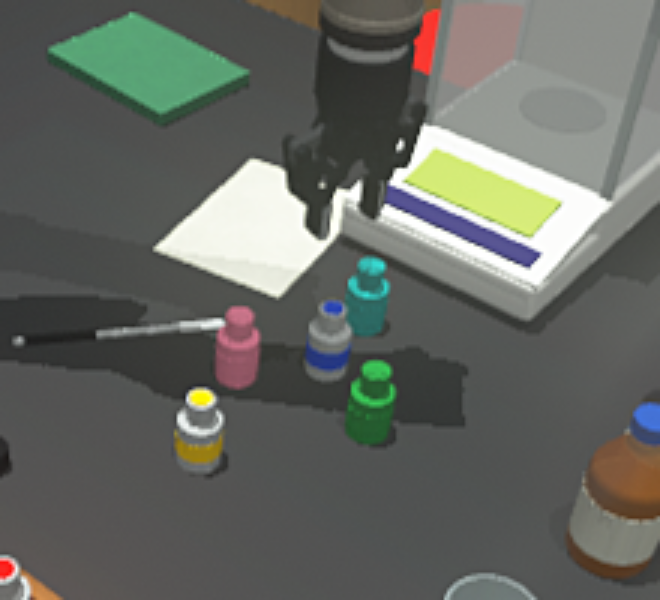

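The gripper hangs centred over the blue weight: its fingers are at crop (318,220) and (372,200), with the weight upright at (330,340). The fingertips have to stay above the 48 mm shoulder, so I'll grip the knob with the TCP at about z = 0.051.

Call:
arm_command(
  commands=[-0.001,0,0.04,0,0,0,0.6,-0.001,0,0.07,0,0,0,0.6,-0.001,0,0.09,0,0,0,0.6,-0.001,0,0.1,0,0,0,0.6,-0.001,0,0.108,0,0,0,0.6,-0.001,0,0.108,0,0,0,0.6,-0.001,0,0.108,0,0,0,0.6],
)

```text
t: 2.45
eef_pos: [0.5191, 0.3116, 0.0527]
tool_rot: [0.001, 0.129, 0.992, 0.001]
contact_force: [0.3, 0.4, -0.4]
gripper_width: 0.6
grasp_force: 0.0
```

Call:
arm_command(
  commands=[0,0,0,0,0,0,0.1,0,0,0,0,0,0,0.1,0,0,0,0,0,0,0.1,0,0,0,0,0,0,0.1,0,0,0,0,0,0,0.1,0,0,0,0,0,0,0.1],
  force=50,
)

```text
t: 3.05
eef_pos: [0.5194, 0.3115, 0.0529]
tool_rot: [0.001, 0.129, 0.992, 0.001]
contact_force: [-0.7, 0.3, 6.6]
gripper_width: 0.279
grasp_force: 48.9
```

Call:
arm_command(
  commands=[0,0,-0.01,0,0,0,0.1,0,0,-0.03,0,0,0,0.1,0,0,-0.06,0,0,0,0.1,0,0,-0.09,0,0,0,0.1,0,0,-0.1,0,0,0,0.1,0,0,-0.1,0,0,0,0.1,0,0,-0.1,0,0,0,0.1],
)

```text
t: 3.75
eef_pos: [0.5177, 0.3104, 0.1504]
tool_rot: [-0.001, 0.129, 0.992, -0.001]
contact_force: [0.8, -0.5, -4.9]
gripper_width: 0.279
grasp_force: 49.8
```

```bash
python3 - <<'E'
from h import *
c=read_camera("scene");cv2.imwrite("pics/s2.png",cv2.resize(c["img"][60:260,230:450,::-1],None,fx=3,fy=3)[:600])
o=get_obs();print(o["eef_pos"],o["tool_rot"],o["t"],o["contact_force"],o["gripper_width"],o["grasp_force"])
for b in blobs(c,"blue"): print([float(x) for x in b])
E
```

```text
[0.51749052 0.31024695 0.14990865] [-0.00118036  0.12893892  0.99165121 -0.00111447] 3.8 [-1.08278807 -0.06746946 -4.45287103] 0.27996917353409373 49.77615276351571
[326.0, 382.6, 134.9, 356.0, 122.0, 54.0, 27.0]
[14.0, 345.3, 132.5, 344.0, 131.0, 4.0, 4.0]
[94.0, 341.2, 151.1, 334.0, 146.0, 16.0, 10.0]
[174.0, 447.6, 200.5, 440.0, 194.0, 16.0, 14.0]
[425.0, 175.9, 338.2, 159.0, 323.0, 36.0, 31.0]
```

View pics/s2.png

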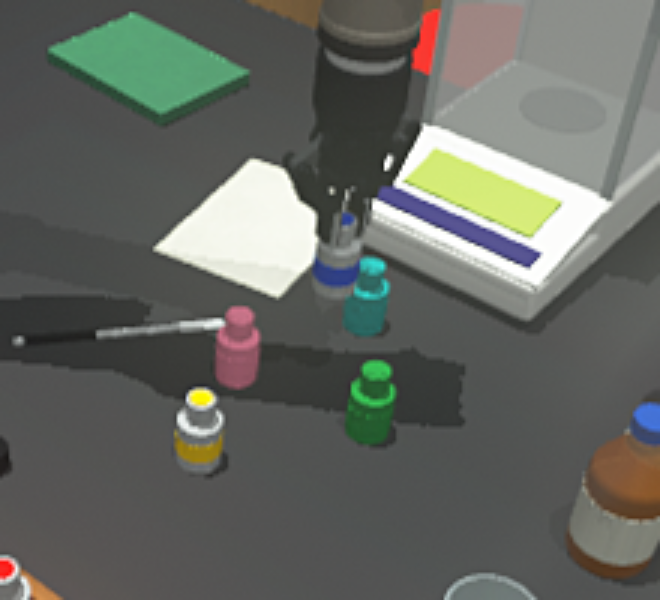

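The blue weight is held upright, with its band at crop (337,270), clear of its undisturbed neighbours. Now I'll carry it to the rack.

Call:
arm_command(
  commands=[-0.005,-0.019,-0.02,0,0,0,0.1,-0.013,-0.048,-0.03,0,0,0,0.1,-0.023,-0.087,-0.03,0,0,0,0.1,-0.034,-0.125,-0.03,0,0,0,0.1,-0.044,-0.164,-0.03,0,0,0,0.1,-0.055,-0.203,-0.03,0,0,0,0.1,-0.065,-0.241,-0.03,0,0,0,0.1,-0.076,-0.28,-0.03,0,0,0,0.1],
)

```text
t: 4.6
eef_pos: [0.5192, 0.0193, 0.1801]
tool_rot: [-0.001, 0.129, 0.992, -0.0]
contact_force: [0.9, 0.6, -4.9]
gripper_width: 0.276
grasp_force: 50.0
```

Call:
arm_command(
  commands=[-0.01,-0.039,0,0,0,0,0.1,-0.021,-0.077,0,0,0,0,0.1,-0.031,-0.116,0,0,0,0,0.1,-0.042,-0.155,0,0,0,0,0.1,-0.052,-0.193,0,0,0,0,0.1,-0.063,-0.232,0,0,0,0,0.1,-0.07,-0.26,0,0,0,0,0.1,-0.073,-0.27,0,0,0,0,0.1],
)

```text
t: 5.4
eef_pos: [0.52, -0.2628, 0.1802]
tool_rot: [-0.001, 0.132, 0.991, -0.001]
contact_force: [0.4, 0.2, -3.4]
gripper_width: 0.279
grasp_force: 50.1
```

Call:
arm_command(
  commands=[-0.008,-0.026,0.01,0,0,0,0.1,-0.015,-0.051,0.03,0,0,0,0.1,-0.015,-0.051,0.05,0,0,0,0.1,-0.015,-0.051,0.07,0,0,0,0.1,-0.015,-0.051,0.08,0,0,0,0.1,-0.015,-0.051,0.08,0,0,0,0.1,-0.015,-0.051,0.08,0,0,0,0.1],
)

```text
t: 6.1
eef_pos: [0.5237, -0.3116, 0.1018]
tool_rot: [-0.0, 0.129, 0.992, 0.0]
contact_force: [0.9, 0.3, -4.6]
gripper_width: 0.28
grasp_force: 50.2
```

```bash
python3 - <<'E'
from h import *
o=get_obs();print(o["eef_pos"],o["t"],o["contact_force"],o["gripper_width"])
c=read_camera("scene");t=read_camera("top")
a=cv2.resize(c["img"][220:380,110:290],None,fx=2.2,fy=2.2);b=cv2.resize(t["img"][150:280,340:520],None,fx=2.2,fy=2.2)
b=cv2.copyMakeBorder(b,0,a.shape[0]-b.shape[0],0,0,cv2.BORDER_CONSTANT)
cv2.imwrite("pics/s3.png",np.hstack([a,b])[:,:,::-1])
for n,k in(("s",c),("t",t)):
  for b in blobs(k,"blue"):
    if 100<b[1] and (n=="t" and b[1]>400 and b[2]>100 or n=="s" and b[2]>210): print(n,[float(x) for x in b],onz(k,b[1],b[2],.07))
E
```

```text
[ 0.52371299 -0.31158766  0.10175086] 6.1 [ 0.92732092  0.27916869 -4.58786945] 0.2798755673760936
s [72.0, 153.7, 293.2, 149.0, 289.0, 10.0, 9.0] [ 0.48766421 -0.29421475  0.07      ]
s [136.0, 160.1, 313.5, 148.0, 304.0, 22.0, 16.0] [ 0.53606182 -0.31569143  0.07      ]
s [429.0, 176.0, 338.1, 159.0, 323.0, 36.0, 31.0] [ 0.60156192 -0.32950392  0.07      ]
t [378.0, 472.0, 188.2, 456.0, 183.0, 37.0, 13.0] [ 0.56813984 -0.29536968  0.07      ]
t [90.0, 473.9, 215.3, 470.0, 206.0, 14.0, 17.0] [ 0.51676927 -0.29585136  0.07      ]
t [10.0, 492.7, 213.6, 490.0, 213.0, 7.0, 2.0] [ 0.51937591 -0.33055871  0.07      ]
```

View pics/s3.png

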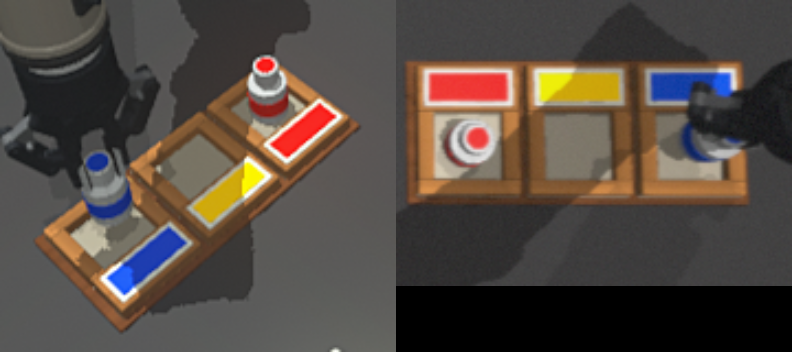

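The weight hangs upright over the blue compartment; in the scene view its dot is at crop (97,160). The red weight is untouched. I'll shift −4 mm in y and lower it slowly.

Call:
arm_command(
  commands=[0,-0.004,0.01,0,0,0,0.1,0,-0.004,0.02,0,0,0,0.1,0,-0.004,0.028,0,0,0,0.1,0,-0.004,0.033,0,0,0,0.1,0,-0.004,0.036,0,0,0,0.1,0,-0.004,0.037,0,0,0,0.1,0,-0.004,0.038,0,0,0,0.1,0,-0.004,0.038,0,0,0,0.1],
)

```text
t: 7.0
eef_pos: [0.5226, -0.316, 0.0638]
tool_rot: [0.0, 0.129, 0.992, -0.0]
contact_force: [0.0, -0.5, -4.6]
gripper_width: 0.276
grasp_force: 50.2
```

Call:
arm_command(
  commands=[0,0,0.0005,0,0,0,0.1,0,0,0.001,0,0,0,0.1,0,0,0.0015,0,0,0,0.1,0,0,0.0015,0,0,0,0.1],
)

```text
t: 7.4
eef_pos: [0.5224, -0.3158, 0.0622]
tool_rot: [0.0, 0.129, 0.992, 0.0]
contact_force: [1.0, 0.2, -4.9]
gripper_width: 0.278
grasp_force: 50.2
```

Call:
arm_command(
  commands=[0,0,0.0005,0,0,0,0.1,0,0,0.001,0,0,0,0.1,0,0,0.0015,0,0,0,0.1,0,0,0.0015,0,0,0,0.1],
)

```text
t: 7.8
eef_pos: [0.5229, -0.3161, 0.062]
tool_rot: [0.001, 0.129, 0.992, 0.0]
contact_force: [-2.2, 1.9, 7.8]
gripper_width: 0.278
grasp_force: 51.3
```

The upward force shows it has landed. Releasing and retreating.

Call:
arm_command(
  commands=[0,0,-0.001,0,0,0,0.4,0,0,-0.001,0,0,0,0.5,0,0,-0.001,0,0,0,0.6,0,0,-0.001,0,0,0,0.6,0,0,-0.001,0,0,0,0.6,0,0,-0.001,0,0,0,0.6],
)

```text
t: 8.4
eef_pos: [0.5224, -0.3159, 0.0616]
tool_rot: [-0.0, 0.129, 0.992, 0.0]
contact_force: [-0.2, 0.3, -0.8]
gripper_width: 0.595
grasp_force: 0.0
```

Call:
arm_command(
  commands=[0,0,-0.02,0,0,0,0.6,0,0,-0.05,0,0,0,0.6,0,0,-0.09,0,0,0,0.6,0,0,-0.13,0,0,0,0.6,0,-0.04,-0.17,0,0,0,0.6,0,-0.08,-0.18,0,0,0,0.6,0,-0.12,-0.18,0,0,0,0.6,0,-0.12,-0.18,0,0,0,0.6],
)

```text
t: 9.2
eef_pos: [0.4877, -0.4388, 0.2429]
tool_rot: [0.0, 0.133, 0.991, -0.003]
contact_force: [0.7, 0.2, 0.8]
gripper_width: 0.6
grasp_force: 0.0
```

```bash
python3 - <<'E'
from h import *
o=get_obs();print(o["eef_pos"],o["t"],o["contact_force"])
c=read_camera("scene");t=read_camera("top")
a=cv2.resize(c["img"][220:380,110:290],None,fx=2.2,fy=2.2);b=cv2.resize(t["img"][150:280,340:520],None,fx=2.2,fy=2.2)
b=cv2.copyMakeBorder(b,0,a.shape[0]-b.shape[0],0,0,cv2.BORDER_CONSTANT)
cv2.imwrite("pics/s4.png",np.hstack([a,b])[:,:,::-1])
for n,k in(("s",c),("t",t)):
 for col in("blue","yellow","red"):
  for b in blobs(k,col):
    if 25<b[0]<110: print(n,col,[float(x) for x in b[:3]],onz(k,b[1],b[2],.081),onz(k,b[1],b[2],.072))
E
```

```text
[ 0.48765889 -0.43878565  0.24292435] 9.2 [0.6676052  0.16381709 0.81895759]
s blue [68.0, 155.5, 306.1] [ 0.52289119 -0.31428303  0.081     ] [ 0.5168203  -0.31163775  0.072     ]
s yellow [35.0, 296.4, 191.9] [0.51379569 0.12995116 0.081     ] [0.50761676 0.13787362 0.072     ]
s yellow [43.0, 46.7, 414.3] [ 0.55852859 -0.5612724   0.081     ] [ 0.55288105 -0.56156118  0.072     ]
s red [47.0, 230.1, 249.1] [ 0.52592221 -0.11324968  0.081     ] [ 0.51988733 -0.10821626  0.072     ]
t blue [41.0, 533.5, 33.1] [ 0.86555274 -0.42494256  0.081     ] [ 0.87017271 -0.42984006  0.072     ]
t blue [36.0, 550.8, 52.4] [ 0.82565597 -0.45429453  0.081     ] [ 0.82984157 -0.45951159  0.072     ]
t blue [26.0, 512.7, 56.5] [ 0.81990748 -0.38266799  0.081     ] [ 0.8240305  -0.38710523  0.072     ]
t blue [93.0, 468.5, 216.8] [ 0.51315907 -0.28167354  0.081     ] [ 0.51394241 -0.28501122  0.072     ]
t blue [86.0, 486.6, 212.4] [ 0.52076501 -0.31499075  0.081     ] [ 0.52163116 -0.31869116  0.072     ]
t yellow [77.0, 243.8, 224.4] [0.5057587  0.13596416 0.081     ] [0.50646147 0.13717344 0.072     ]
t red [39.0, 365.8, 219.3] [ 0.51163921 -0.09304572  0.081     ] [ 0.51240601 -0.09432974  0.072     ]
t red [83.0, 376.7, 212.5] [ 0.52405179 -0.11367967  0.081     ] [ 0.52495372 -0.11518834  0.072     ]
```

View pics/s4.png

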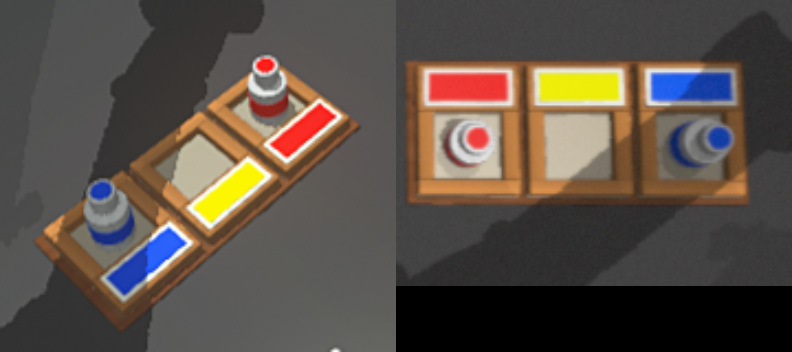

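The blue weight stands upright in its compartment, with its top-view dot at crop (718,138). That puts it at (0.521, −0.315), within 2 mm of the centre, and yellow and red have not moved.

```bash
python3 -c "
from station import *
print(hand_in())"
```

```text
the job is handed in; nothing more can be done
None
```

The blue-banded weight stands upright in its blue-labelled compartment, about 2 mm from the centre by my measurement; the yellow and red weights were not moved, and the job is handed in (no verdict was returned).

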